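# Take the squeeze-and-turn safety cap off the vitamin tub

### The arm

A 7-joint arm with a two-finger parallel gripper is mounted at the origin on the work surface. World frame = base frame: x ahead of the robot, y to its left, z up, the work surface at z = 0. Lengths are in mm, angles in rad, forces in N, time in s.
With the tool pointing down it reaches from about 425 to 825 mm from the base axis. Payload 3.6 kg.
Tool frame: the origin (TCP) lies between the finger pads; the fingertips stand robot.finger_overhang ahead of it and the grasp point (between the pads) lies 11 mm behind it (robot.finger_overhang is the distance from the TCP to the fingertips, in mm); x points along the fingers, y is the direction in which the jaws open and shut, and the axes are right-handed (so a half turn about x gives the same grasp; the last joint's range is limited). The gripper opens to 93 mm and grips with 3 to 60 N. Pads are 15 mm wide; open, the fingers measure 128 mm over their backs; the gripper's body (75 mm by 188 mm) begins 65 mm behind the grasp point.
Start: joints at [-1.319, 0.615, -0.013, 1.423, 0.008, 1.103, -0.04], TCP at [178.223, 625.059, 226.64] pointing down, gripper open.
Joint ranges: [-3.12, 3.12], [-0.3, 2.06], [-1.34, 1.32], [0.26, 2.42], [-1.36, 4.5], [0.01, 1.98], [-2.84, 2.84]. Speed limits (rad/s): [2.79, 2.79, 3.14, 3.14, 3.14, 3.14, 3.14].

### API

Orientations are given as a unit quaternion [w, x, y, z].
In Python, from cell import robot, optics gives the robot as it stands. The module is installed in compiled form; this text tells all that it offers.
- The arm moves only by the shell command python3 -m creep 'ROWS' [FORCE]. ROWS is JSON, a list of rows, each an object with "jaw": the closure, from 0 (fully open) to 1 (shut); "translation": the shift along the tool's x, y, z in units of 40 mm (1.0 is 40 mm), a list of three; "spin": the turn about the tool's x in degrees. In form: [{"jaw": jaw, "translation": [tx, ty, tz], "spin": spin}, ...]. A call has exactly 10 rows; each row shifts and turns the commanded pose from where the row before left it, along the tool's axes as they then stand; what a row does not reach is not made up. A row lasts 1/8 s, in which the tool goes at most 62.5 mm and 10.7 degrees, less where a joint would pass 70% of its speed; a pose out of reach is approached as far as the arm can. A call is refused whole if a number of a shift passes 1 or a number of a turn 10.7, either way. A call with a gripper value outside its range is refused whole. The fingers move at their own pace and stop on an object; FORCE is the grip in N (left out, the last holds). Time passes only in rows, so rows that do not move let the fingers close, or fill a call up. It gives the time, the measured TCP pose, the force and the opening at its end, in the units of the state.
- robot.observe(): the state, without advancing time (a new reading comes with each control period).
- optics.get_image(name): name is "scene" or "top"; returns a dict with "frame" (400x640x3 uint8, blue, green, red), "fx", "fy", "cx", "cy" (pixels), "cam_to_world" (4x4, takes a point from camera to world coordinates). Camera axes: x right, y down, z forward; pixel columns grow to the right and rows downward; lengths in mm; the calibration is good to about 2 mm. A picture is of the moment at which its call begins. There is no depth.
- robot.hand_in(): hands the job in, once; it reports no verdict.
The state is a dict: "time": time; "joints": joint angles; "qvel": joint speeds; "joint_efforts": joint torques, N m; "position": TCP position; "eef_rot": TCP orientation; "force": force on the tool from outside, world axes, zero at the start; "ft_torque": the same for the moment, N m; "grip_width": opening from 0.0 (shut) to 1.0 (fully open).
Only numpy, scipy, OpenCV 4.12 (cv2) and the standard library are available. Lean on these libraries where they do the work, as an engineer would, in place of code of your own. Each camera call takes 0.05 s, during which the arm holds its last target.

### The job

Open the amber vitamin tub: squeeze the two orange side tabs of its white safety cap fully in, keep them squeezed while you turn the cap anticlockwise (seen from above) until it comes free, and lift it straight off. Then set the cap down, right way up, on the round cork coaster without dropping it, and let go.

Things in the scene. Friction and masses are not known exactly. Their poses are not given: they have to be found in the camera images.
- tub: Amber-brown vitamin tub, 60 mm diameter, fixed in a black rubber holder (84 mm diameter) on the walnut board. Origin: centre of its underside, z up. Shoulder 75 mm above the origin; neck 21 mm diameter, 36 mm tall. Its lock lets the cap turn only with both tabs in, and lift only after turning. The glass jar and teal mug beside it (to 123 mm above the table) are bystanders.
- cap_grip (a point): White safety cap on the tub, 49 mm diameter, 37 mm high, 70 g. Point: on its axis (z) at tab mid-height, 25 mm above its underside. Orange tabs along its +y and -y, flat 16x16 mm faces: 62 mm over both when free, 50 mm when in. Tabs in, it turns easily anticlockwise, clockwise is blocked; lifts off after 55 to 110 degrees (75 best), 40 mm up clears the neck. Carry it by the tabs.
- left_tab (a point): Centre of the outer face of the orange tab on the cap's +y side (axes parallel to the cap's). Its y in the cap's frame is 31 mm free and 25 mm fully in, on its stop. A spring pushes it out with 4 N (free) to 8 N (in); it unlocks at about 5 mm of travel. Grip both tabs at once, 20 N or more, across their faces, at this height; each face is 16 mm wide and 16 mm high.
- right_tab (a point): The same for the orange tab on the cap's -y side: -31 mm free, -25 mm fully in.
- coaster: Round flat cork coaster, 110 mm diameter, 5 mm thick, fixed to the table to the right of the cutting board. Origin: centre of its underside, on the table. The blue ceramic saucer near it is a bystander.
Not all that is in view belongs to the job. Leave any black or blue look-alike of the part that bears cap_grip alone.

How it is judged (in metres and radians):
On the way, in this order (a step that is already met when the one before it is completed fails the run):
1. both tabs are squeezed in while the cap is still locked on the neck (y of left_tab in the frame of cap_grip below 0.027 m and y of right_tab in the frame of cap_grip above -0.027 m and z of cap_grip in the frame of tub below 0.11 m and horizontal distance between cap_grip and tub below 0.008 m and x of left_tab in the frame of tub between -0.01 and 0.01 m), for 0.1 s.
2. the cap has been turned anticlockwise by more than about 34 degrees on the neck, tabs still squeezed (y of left_tab in the frame of cap_grip below 0.028 m and y of right_tab in the frame of cap_grip above -0.028 m and z of cap_grip in the frame of tub below 0.11 m and horizontal distance between cap_grip and tub below 0.008 m and x of left_tab in the frame of tub below -0.014 m), for 0.1 s.
3. the cap is brought down, still held, to within 12 mm of standing on the cork coaster (horizontal distance between cap_grip and coaster below 0.035 m and z of cap_grip in the frame of coaster below 0.042 m and (y of left_tab in the frame of cap_grip below 0.029 m or y of right_tab in the frame of cap_grip above -0.029 m)), for 0.05 s.
At the end, for the whole second after the job is handed in: The cap stands right way up (within 10 degrees) on the cork coaster, its axis within 35 mm of the coaster's centre, with its tabs sprung out and the gripper clear of it (horizontal distance between cap_grip and coaster below 0.035 m and z of cap_grip in the frame of coaster below 0.034 m and angle between cap_grip's own z axis and vertical below 0.17 rad and y of left_tab in the frame of cap_grip above 0.029 m and y of right_tab in the frame of cap_grip below -0.029 m); the robot touches nothing.
It also fails if it takes over 53 s, if anything falls off the work surface, if the arm or the gripper's body presses on something with over 40 N, if the wrist force passes 120 N, or if a joint passes its speed limit or range.

## Working session

There is one attempt and no reset: what is moved stays moved. The work goes in short steps, Python scripts to look and compute and a shell command to move; the robot and the scene stay as the last step left them, time stands still between calls to the robot, and variables do not carry over. Pictures are saved under pics/ and viewed, and the job is handed in when it is done.

```bash
mkdir -p pics; python3 - <<'E'
from cell import robot, optics
import cv2
print(robot.observe(), robot.finger_overhang)
for n in("scene","top"):
    d=optics.get_image(n); cv2.imwrite(f"pics/{n}0.png",d["frame"]); print(n,d["fx"],d["fy"],d["cx"],d["cy"],d["cam_to_world"])
E
```

```text
{'time': 0.0, 'joints': array([-1.31950688,  0.615872  , -0.01264833,  1.42488751,  0.00810098,
        1.10338331, -0.04035966]), 'qvel': array([ 0.00096117,  0.00129002, -0.00086107,  0.00137435,  0.00037768,
       -0.00135495,  0.00010904]), 'joint_efforts': array([ 1.43186494e-04, -4.58944452e+01,  2.09060675e-01, -1.65738416e+01,
       -6.11454039e-02,  2.07420147e-02,  2.37035993e-04]), 'position': array([178.01450629, 624.35357539, 225.51547297]), 'eef_rot': array([ 0.7001868 ,  0.09697485,  0.70041931, -0.09872746]), 'force': array([ 0.03097503,  0.12861642, -1.21390803]), 'ft_torque': array([0.03265175, 0.02137648, 0.03200688]), 'grip_width': 1.000278341127172} 8.0
scene 424.59233076360624 424.59233076360624 316.4215446466901 202.7866941145803 [[-8.25605418e-01  4.51357977e-01 -3.38602526e-01  9.97713268e+02]
 [ 5.64244777e-01  6.58424628e-01 -4.98101236e-01  6.69517216e+02]
 [-1.87772395e-03 -6.02289785e-01 -7.98275321e-01  1.15399567e+03]
 [ 0.00000000e+00  0.00000000e+00  0.00000000e+00  1.00000000e+00]]
top 434.657657727087 434.657657727087 323.84075464759803 200.2341311994922 [[ 5.86786265e-03 -9.87261707e-01  1.58996510e-01  3.54312870e+02]
 [-9.99834761e-01 -3.05669545e-03  1.79194794e-02 -1.21265490e+00]
 [-1.72052119e-02 -1.59075387e-01 -9.87116509e-01  1.17078506e+03]
 [ 0.00000000e+00  0.00000000e+00  0.00000000e+00  1.00000000e+00]]
```

View pics/scene0.png

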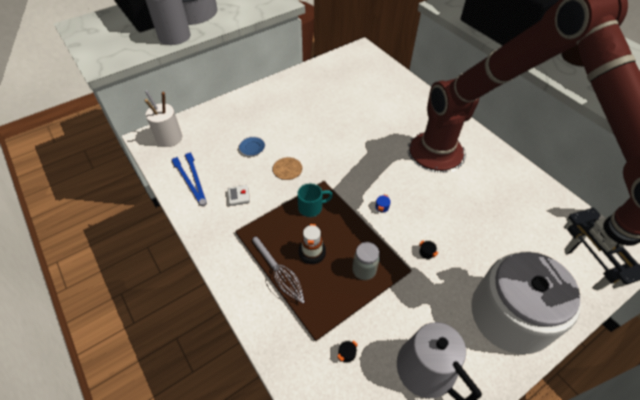

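View pics/top0.png

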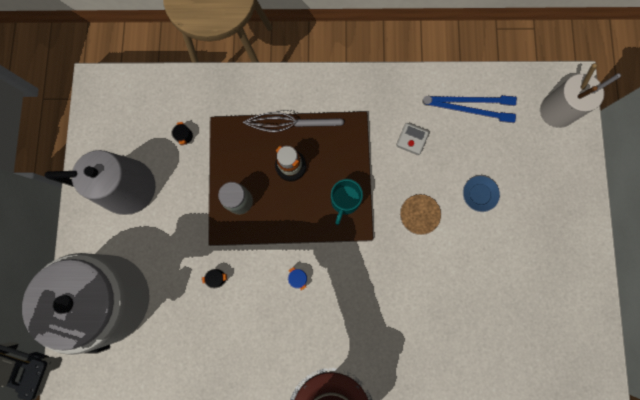

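The candidates are a white cap on the amber tub (scene 312,238; top 288,157), black caps (scene 428,249 and 347,350) and a blue one (383,203). The white one on the tub in the black holder fits the description. The cork coaster is at scene (287,168), top (421,214), and the blue saucer is next to it. I'll confirm with a crop.

```bash
python3 - <<'E'
import cv2, numpy as np
a=cv2.imread("pics/scene0.png")[205:280,270:360]; b=cv2.imread("pics/top0.png")[130:190,250:330]
a=cv2.resize(a,(480,400),interpolation=cv2.INTER_CUBIC)
b=cv2.resize(b,(533,400),interpolation=cv2.INTER_CUBIC)
a=cv2.resize(a,(390,325)); b=cv2.resize(b,(400,300)); b=np.vstack([b,np.zeros((25,400,3),np.uint8)])
cv2.imwrite("pics/crop0.png",np.hstack([a,b]))
E
```

```text
(no output)
```

View pics/crop0.png

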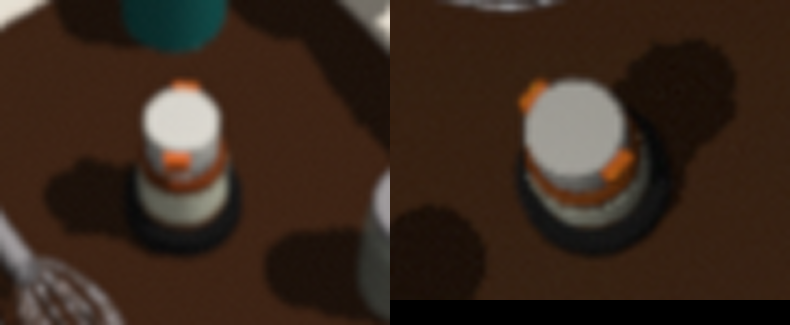

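```bash
cat > h.py <<'E'
import cv2, numpy as np
from cell import robot, optics
def ray(d,uv):
    M=d["cam_to_world"]; v=M[:3,:3]@np.array([(uv[0]-d["cx"])/d["fx"],(uv[1]-d["cy"])/d["fy"],1]); return M[:3,3],v/np.linalg.norm(v)
def onz(d,uv,z):
    o,v=ray(d,uv); return o+v*(z-o[2])/v[2]
def tri(d1,u1,d2,u2):
    A=np.zeros((3,3));b=np.zeros(3);rs=[ray(d1,u1),ray(d2,u2)]
    for o,v in rs:
        P=np.eye(3)-np.outer(v,v);A+=P;b+=P@o
    p=np.linalg.solve(A,b); return p,[np.linalg.norm((np.eye(3)-np.outer(v,v))@(p-o)) for o,v in rs]
def blobs(m,off=(0,0),mn=6):
    n,l,s,c=cv2.connectedComponentsWithStats(m.astype(np.uint8)); return [(tuple(np.round(c[i]+off,2)),s[i].tolist()) for i in range(1,n) if s[i,4]>=mn]
E
python3 - <<'E'
from h import *
S=optics.get_image("scene");T=optics.get_image("top")
for n,d,(x0,y0,x1,y1) in(("s",S,(285,215,340,270)),("t",T,(265,135,315,185))):
    f=d["frame"][y0:y1,x0:x1]; hsv=cv2.cvtColor(f,cv2.COLOR_BGR2HSV)
    H,s,V=cv2.split(hsv); 
    print(n,"orange",blobs((H>4)&(H<22)&(s>170)&(V>120),(x0,y0)))
    for th in(130,150,170,190,210): print(th,blobs((s<60)&(V>th),(x0,y0)))
f=T["frame"][185:245,390:450];H,s,V=cv2.split(cv2.cvtColor(f,cv2.COLOR_BGR2HSV))
bt=blobs((s>80)&(H<25)&(V>60),(390,185),50)
f=S["frame"][150:185,262:312];H,s,V=cv2.split(cv2.cvtColor(f,cv2.COLOR_BGR2HSV))
bs=blobs((s>80)&(H<25)&(V>60),(262,150),50); print(bt,bs)
for d,b in((T,bt),(S,bs)): print(onz(d,b[0][0],5))
E
```

```text
s orange [((np.float64(310.0), np.float64(242.0)), [23, 26, 5, 3, 15])]
130 [((np.float64(311.94), np.float64(233.02)), [18, 11, 18, 17, 224]), ((np.float64(317.83), np.float64(250.77)), [30, 32, 7, 8, 30])]
150 [((np.float64(311.77), np.float64(232.57)), [19, 11, 16, 15, 198])]
170 [((np.float64(311.69), np.float64(232.49)), [19, 11, 16, 14, 184])]
190 [((np.float64(311.63), np.float64(232.38)), [19, 11, 16, 14, 166])]
210 [((np.float64(311.72), np.float64(232.14)), [20, 11, 14, 12, 129])]
t orange [((np.float64(277.73), np.float64(148.82)), [11, 12, 5, 5, 11]), ((np.float64(295.19), np.float64(162.5)), [28, 25, 5, 6, 16])]
130 [((np.float64(286.16), np.float64(155.45)), [12, 12, 19, 18, 274])]
150 [((np.float64(286.24), np.float64(155.15)), [13, 12, 18, 17, 249])]
170 []
190 []
210 []
[((np.float64(420.33), np.float64(213.85)), [11, 9, 40, 40, 1255])] [((np.float64(287.08), np.float64(168.21)), [11, 8, 29, 22, 505])]
[ 505.75158798 -240.15792684    5.        ]
[ 509.48434414 -236.54026609    5.        ]
```

```bash
python3 - <<'E'
from h import *
S=optics.get_image("scene");T=optics.get_image("top")
p,e=tri(S,(311.7,232.2),T,(286.2,155.2));print(p,e)
for z in(120,125,130,135,140): print(z,onz(S,(311.7,232.2),z),onz(T,(286.2,155.2),z))
for z in (110,118,126):
    a=onz(T,(277.73,148.82),z);b=onz(T,(295.19,162.5),z);print(z,a,b,np.linalg.norm(a-b),np.degrees(np.arctan2(*(a-b)[1::-1])))
# board: corners top & scene
print(tri(S,(314.5,339),T,(210,113)),tri(S,(411,273),T,(209,245)),tri(S,(323,182),T,(373,240)))
print(robot.observe()["eef_rot"])
E
python3 - <<'E'
import cv2
a=cv2.imread("pics/top0.png")[90:260,190:390];cv2.imwrite("pics/c1.png",cv2.resize(a,(700,595),interpolation=cv2.INTER_CUBIC))
E
```

```text
[634.3576326  111.02730616 130.96494497] [np.float64(0.3340326015307564), np.float64(0.3340326015308769)]
120 [630.69143703 104.78802761 120.        ] [637.05735591 112.4378343  120.        ]
125 [632.46621154 107.51883783 125.        ] [635.71195952 111.89704583 125.        ]
130 [634.24098605 110.24964805 130.        ] [634.36656313 111.35625736 130.        ]
135 [636.01576056 112.98045827 135.        ] [633.02116674 110.81546889 135.        ]
140 [637.79053507 115.71126849 140.        ] [631.67577036 110.27468042 140.        ]
110 [656.3165806  135.27024386 110.        ] [620.89946505  90.54165755 110.        ] 57.05276949815364 51.62701495638519
118 [654.03899415 134.24094658 118.        ] [618.88897977  89.84968466 118.        ] 56.622501226670906 51.62701495638526
126 [651.7614077  133.21164929 126.        ] [616.87849448  89.15771178 126.        ] 56.192232955188274 51.627014956385125
(array([782.19364968, 338.31075612,  23.50137616]), [np.float64(1.6909271029500343), np.float64(1.6909271029501853)]) (array([420.10304279, 329.96065245,  -4.06390336]), [np.float64(0.28985698629748413), np.float64(0.28985698629738954)]) (array([ 435.97694177, -113.3214208 ,   -0.98737042]), [np.float64(0.9739122662940837), np.float64(0.973912266294193)])
[ 0.70024968  0.0975962   0.7003463  -0.09818571]
```

View pics/c1.png

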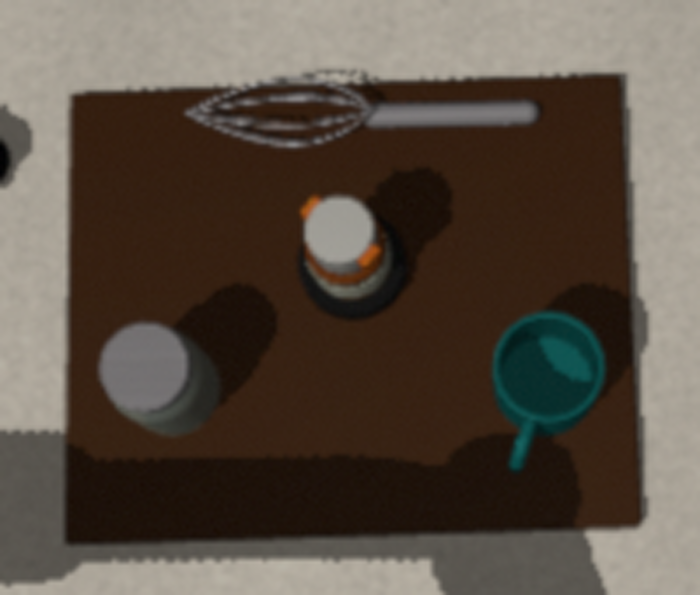

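```bash
python3 - <<'E'
from h import *
from scipy.spatial.transform import Rotation as R
S=optics.get_image("scene");T=optics.get_image("top")
print("pot",tri(S,(541,284),T,(63,303)),"kettle",tri(S,(442,343),T,(90,171)))
print("mug",tri(S,(310,188),T,(346,190)),"jar",tri(S,(366,250),T,(232,193)))
q=robot.observe()["eef_rot"];M=R.from_quat(q[[1,2,3,0]]).as_matrix();print(M.round(3))
for n,d,(x0,y0,x1,y1) in(("s",S,(295,215,330,262)),("t",T,(268,138,306,180))):
    f=d["frame"][y0:y1,x0:x1].astype(float); w=f[...,2]-f[...,0]  # R-B
    H,s,V=cv2.split(cv2.cvtColor(d["frame"][y0:y1,x0:x1],cv2.COLOR_BGR2HSV))
    m=(w>55)
    n_,l=cv2.connectedComponents(m.astype(np.uint8))
    for i in range(1,n_):
        ys,xs=np.where(l==i); ww=w[ys,xs]
        u=((xs*ww).sum()/ww.sum()+x0,(ys*ww).sum()/ww.sum()+y0)
        print(n,np.round(u,2),len(xs),(xs.min()+x0,xs.max()+x0,ys.min()+y0,ys.max()+y0),[np.round(onz(d,u,z)[:2],1).tolist() for z in(110,118,126)])
E
```

```text
pot (array([278.73889839, 591.72230185, 198.08859572]), [np.float64(1.2359094039227991), np.float64(1.2359094039228085)]) kettle (array([579.42330693, 560.35938417, 193.03150056]), [np.float64(0.671802725546536), np.float64(0.6718027255464836)])
mug (array([546.45483295, -34.41507082, 123.9480936 ]), [np.float64(2.7136500039591414), np.float64(2.713650003959163)]) jar (array([540.14848514, 242.96473152, 125.29907342]), [np.float64(0.23202699179256625), np.float64(0.23202699179257352)])
[[-0.     0.274  0.962]
 [-0.     0.962 -0.274]
 [-1.    -0.    -0.   ]]
s [312.5  224.02] 20 (np.int64(309), np.int64(316), np.int64(223), np.int64(225)) [[609.0, 76.7], [612.0, 81.2], [615.0, 85.8]]
s [316.62 244.92] 42 (np.int64(309), np.int64(322), np.int64(238), np.int64(248)) [[639.8, 143.3], [642.5, 147.3], [645.3, 151.4]]
s [310.3  241.72] 30 (np.int64(307), np.int64(313), np.int64(240), np.int64(244)) [[648.7, 124.1], [651.4, 128.3], [654.0, 132.5]]
t [277.79 148.56] 25 (np.int64(275), np.int64(281), np.int64(146), np.int64(152)) [[657.0, 135.1], [654.7, 134.1], [652.4, 133.1]]
t [291.66 165.13] 71 (np.int64(277), np.int64(298), np.int64(160), np.int64(170)) [[614.1, 99.3], [612.1, 98.5], [610.2, 97.8]]
```

White cap confirmed: it has the orange tabs and sits on the amber tub in the black holder. Its axis is at about (635, 111), the top at z≈131, and the tab line at about 51° in world. First I'll raise, then traverse.

```bash
python3 -m creep '[{"jaw":0,"translation":[-0.5,0,0],"spin":0},{"jaw":0,"translation":[-1,0,0],"spin":0},{"jaw":0,"translation":[0,-0.3,0.5],"spin":0},{"jaw":0,"translation":[0,-0.6,0.95],"spin":0},{"jaw":0,"translation":[0,-0.6,0.95],"spin":0},{"jaw":0,"translation":[0,-0.6,0.95],"spin":0},{"jaw":0,"translation":[0,-0.6,0.95],"spin":0},{"jaw":0,"translation":[0,-0.6,0.95],"spin":0},{"jaw":0,"translation":[0,-0.6,0.95],"spin":0},{"jaw":0,"translation":[0,-0.3,0.5],"spin":0}]' 25
```

```text
time: 1.65
position: [392.1, 387.3, 286.9]
eef_rot: [0.701, 0.099, 0.7, -0.1]
force: [0.3, 0.3, 0.1]
grip_width: 1.0
```

```bash
python3 -m creep '[{"jaw":0,"translation":[0,-0.4,0.6],"spin":0},{"jaw":0,"translation":[0,-0.6,0.95],"spin":0},{"jaw":0,"translation":[0,-0.6,0.95],"spin":0},{"jaw":0,"translation":[0,-0.6,0.95],"spin":0},{"jaw":0,"translation":[0,-0.6,0.95],"spin":0},{"jaw":0,"translation":[0,-0.6,0.95],"spin":0},{"jaw":0,"translation":[0,-0.6,0.95],"spin":0},{"jaw":0,"translation":[0,-0.6,0.95],"spin":0},{"jaw":0,"translation":[0,-0.4,0.5],"spin":8},{"jaw":0,"translation":[0,0,0],"spin":8}]'
cat >> h.py <<'E'
from scipy.spatial.transform import Rotation as R
def go(x,y,z=None,n=3):
    o=[robot.observe() for _ in range(1)][0];q=o["eef_rot"];M=R.from_quat(q[[1,2,3,0]]).as_matrix()
    p=o["position"];t=np.array([x,y,p[2] if z is None else z]);print("pos",p.round(1),"yaw",np.degrees(np.arctan2(M[1,1],M[0,1])).round(1),"units",(M.T@(t-p)/40).round(3),"F",o["force"].round(1),"w",round(o["grip_width"]*93,1),"j7",o["joints"][6].round(2),"t",o["time"])
E
python3 -c "
from h import *
go(635,111)"
```

```text
time: 2.9
position: [634.4, 108.9, 286.3]
eef_rot: [0.679, 0.197, 0.679, -0.198]
force: [-0.0, 0.5, 0.7]
grip_width: 1.002
pos [634.4 108.9 286.3] yaw 57.5 units [-0.     0.052 -0.015] F [-0.   0.5  0.7] w 93.2 j7 0.88 t 2.9
```

```bash
python3 -m creep '[{"jaw":0,"translation":[0,0.05,-0.015],"spin":6.5},{"jaw":0,"translation":[0.5,0,0],"spin":0},{"jaw":0,"translation":[0.7,0,0],"spin":0},{"jaw":0,"translation":[0.7,0,0],"spin":0},{"jaw":0,"translation":[0.6,0,0],"spin":0},{"jaw":0,"translation":[0.4,0,0],"spin":0},{"jaw":0,"translation":[0.1,0,0],"spin":0},{"jaw":0,"translation":[0,0,0],"spin":0},{"jaw":0,"translation":[0,0,0],"spin":0},{"jaw":0,"translation":[0,0,0],"spin":0}]'
python3 - <<'E'
from h import *
go(635,111)
S=optics.get_image("scene");T=optics.get_image("top")
a=cv2.resize(S["frame"][190:270,270:350],(390,390),interpolation=cv2.INTER_CUBIC)
b=cv2.resize(T["frame"][120:200,250:330],(390,390),interpolation=cv2.INTER_CUBIC)
cv2.imwrite("pics/s1.png",np.hstack([a,b]))
E
```

```text
time: 4.15
position: [634.2, 114.8, 167.5]
eef_rot: [0.668, 0.233, 0.667, -0.232]
force: [-0.7, -0.2, 0.1]
grip_width: 0.997
pos [634.2 114.8 167.5] yaw 51.6 units [ 0.    -0.061  0.074] F [-0.7 -0.2  0.1] w 92.7 j7 0.8 t 4.15
```

View pics/s1.png

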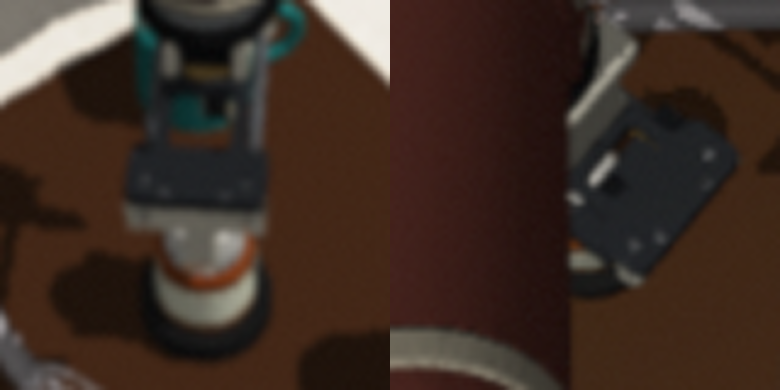

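```bash
python3 -m creep '[{"jaw":0,"translation":[0,0,0],"spin":0},{"jaw":0,"translation":[0,0,0],"spin":0},{"jaw":0,"translation":[0,0,0],"spin":0},{"jaw":0,"translation":[0,0,0],"spin":0},{"jaw":0,"translation":[0,0,0],"spin":0},{"jaw":0,"translation":[0,0,0],"spin":0},{"jaw":0,"translation":[0,0,0],"spin":0},{"jaw":0,"translation":[0,0,0],"spin":0},{"jaw":0,"translation":[0,0,0],"spin":0},{"jaw":0,"translation":[0,0,0],"spin":0}]' ; python3 -c "
from h import *
go(635,111)"
```

```text
time: 5.5
position: [633.7, 114.7, 166.6]
eef_rot: [0.668, 0.233, 0.668, -0.233]
force: [0.8, 0.2, -0.4]
grip_width: 1.0
pos [633.7 114.7 166.6] yaw 51.6 units [ 0.    -0.053  0.083] F [ 0.8  0.2 -0.4] w 93.0 j7 0.8 t 5.5
```

```bash
python3 -m creep '[{"jaw":0,"translation":[0,-0.05,0.08],"spin":0},{"jaw":0,"translation":[0.2,0,0],"spin":0},{"jaw":0,"translation":[0.2,0,0],"spin":0},{"jaw":0,"translation":[0.2,0,0],"spin":0},{"jaw":0,"translation":[0.2,0,0],"spin":0},{"jaw":0,"translation":[0.2,0,0],"spin":0},{"jaw":0,"translation":[0.2,0,0],"spin":0},{"jaw":0,"translation":[0.2,0,0],"spin":0},{"jaw":0,"translation":[0,0,0],"spin":0},{"jaw":0,"translation":[0,0,0],"spin":0}]'
python3 - <<'E'
from h import *
go(635,111,108)
S=optics.get_image("scene");T=optics.get_image("top")
a=cv2.resize(S["frame"][190:270,270:350],(390,390),interpolation=cv2.INTER_CUBIC)
b=cv2.resize(T["frame"][120:200,250:330],(390,390),interpolation=cv2.INTER_CUBIC)
cv2.imwrite("pics/s2.png",np.hstack([a,b]))
E
```

```text
time: 6.75
position: [635.2, 111.2, 110.8]
eef_rot: [0.668, 0.233, 0.668, -0.233]
force: [0.1, -1.0, -0.2]
grip_width: 0.997
pos [635.2 111.2 110.8] yaw 51.6 units [ 0.071 -0.006 -0.002] F [ 0.1 -1.  -0.2] w 92.8 j7 0.82 t 6.75
```

View pics/s2.png

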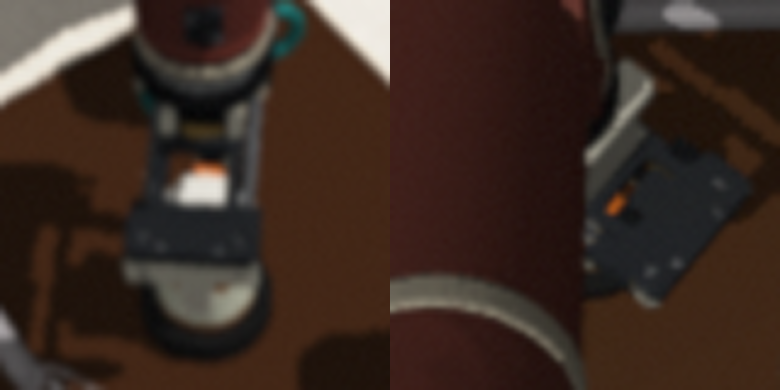

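```bash
python3 -m creep '[{"jaw":0,"translation":[0.07,0,0],"spin":0},{"jaw":0.2,"translation":[0,0,0],"spin":0},{"jaw":0.3,"translation":[0,0,0],"spin":0},{"jaw":0.4,"translation":[0,0,0],"spin":0},{"jaw":0.6,"translation":[0,0,0],"spin":0},{"jaw":1,"translation":[0,0,0],"spin":0},{"jaw":1,"translation":[0,0,0],"spin":0},{"jaw":1,"translation":[0,0,0],"spin":0},{"jaw":1,"translation":[0,0,0],"spin":0},{"jaw":1,"translation":[0,0,0],"spin":0}]' 30
python3 -c "
from h import *
go(635,111,108)
print(robot.observe()['ft_torque'])"
```

```text
time: 8.1
position: [635.1, 111.1, 108.0]
eef_rot: [0.668, 0.233, 0.668, -0.233]
force: [-0.5, -0.3, 2.2]
grip_width: 0.543
pos [635.1 111.1 108. ] yaw 51.6 units [-0.    -0.004  0.001] F [-0.5 -0.3  2.2] w 50.5 j7 0.82 t 8.1
[-0.00625725  0.05873902  0.03086804]
```

Width is 50.5 mm, so both tabs are on their stops. Next I turn it anticlockwise, which is negative spin because tool x points down.

```bash
python3 -m creep '[{"jaw":1,"translation":[0,0,0],"spin":0},{"jaw":1,"translation":[0,0,0],"spin":-2},{"jaw":1,"translation":[0,0,0],"spin":-4},{"jaw":1,"translation":[0,0,0],"spin":-5},{"jaw":1,"translation":[0,0,0],"spin":-5},{"jaw":1,"translation":[0,0,0],"spin":-5},{"jaw":1,"translation":[0,0,0],"spin":-5},{"jaw":1,"translation":[0,0,0],"spin":-5},{"jaw":1,"translation":[0,0,0],"spin":-4},{"jaw":1,"translation":[0,0,0],"spin":0}]'
python3 -c "
from h import *
go(635,111,108)
print(robot.observe()['ft_torque'])"
```

```text
time: 9.35
position: [635.3, 111.0, 108.0]
eef_rot: [0.707, 0.021, 0.707, -0.021]
force: [0.7, -0.0, 1.6]
grip_width: 0.545
pos [635.3 111.  108. ] yaw 86.6 units [-0.    -0.    -0.007] F [ 0.7 -0.   1.6] w 50.7 j7 1.3 t 9.35
[-0.01263329 -0.07002253  0.06913224]
```

```bash
python3 -m creep '[{"jaw":1,"translation":[0,0,0],"spin":-4},{"jaw":1,"translation":[0,0,0],"spin":-6},{"jaw":1,"translation":[0,0,0],"spin":-6},{"jaw":1,"translation":[0,0,0],"spin":-6},{"jaw":1,"translation":[0,0,0],"spin":-6},{"jaw":1,"translation":[0,0,0],"spin":-6},{"jaw":1,"translation":[0,0,0],"spin":-4},{"jaw":1,"translation":[0,0,0],"spin":-2},{"jaw":1,"translation":[0,0,0],"spin":0},{"jaw":1,"translation":[0,0,0],"spin":0}]'
python3 - <<'E'
from h import *
go(635,111,108)
print(robot.observe()['ft_torque'])
S=optics.get_image("scene");T=optics.get_image("top")
a=cv2.resize(S["frame"][190:270,270:350],(390,390),interpolation=cv2.INTER_CUBIC)
b=cv2.resize(T["frame"][120:200,250:330],(390,390),interpolation=cv2.INTER_CUBIC)
cv2.imwrite("pics/s3.png",np.hstack([a,b]))
E
```

```text
time: 10.6
position: [635.2, 111.1, 108.0]
eef_rot: [0.672, -0.222, 0.671, 0.222]
force: [0.2, -0.3, 3.8]
grip_width: 0.543
pos [635.2 111.1 108. ] yaw 126.5 units [ 0.     0.002 -0.005] F [ 0.2 -0.3  3.8] w 50.5 j7 1.85 t 10.6
[ 0.03732764 -0.04482421  0.01333927]
```

View pics/s3.png

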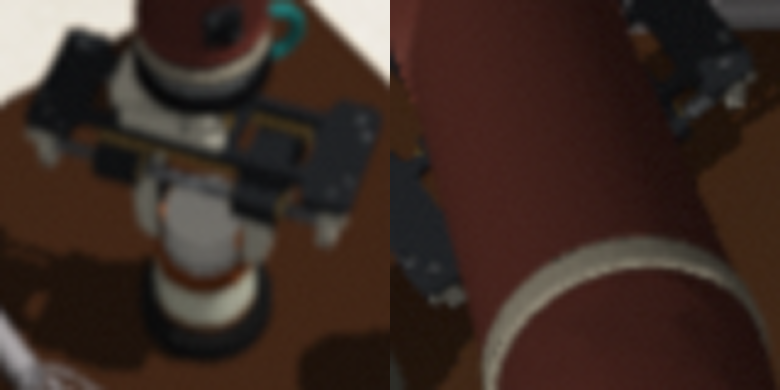

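The tabs stay in and the cap has turned 75° with the gripper. Lifting straight up.

```bash
python3 -m creep '[{"jaw":1,"translation":[-0.1,0,0],"spin":0},{"jaw":1,"translation":[-0.15,0,0],"spin":0},{"jaw":1,"translation":[-0.2,0,0],"spin":0},{"jaw":1,"translation":[-0.2,0,0],"spin":0},{"jaw":1,"translation":[-0.2,0,0],"spin":0},{"jaw":1,"translation":[-0.25,0,0],"spin":0},{"jaw":1,"translation":[-0.3,0,0],"spin":0},{"jaw":1,"translation":[-0.3,0,0],"spin":0},{"jaw":1,"translation":[-0.2,0,0],"spin":0},{"jaw":1,"translation":[-0.1,0,0],"spin":0}]'
python3 - <<'E'
from h import *
go(507.5,-238.5)
S=optics.get_image("scene");T=optics.get_image("top")
a=cv2.resize(S["frame"][190:270,270:350],(390,390),interpolation=cv2.INTER_CUBIC)
b=cv2.resize(T["frame"][120:200,250:330],(390,390),interpolation=cv2.INTER_CUBIC)
cv2.imwrite("pics/s4.png",np.hstack([a,b]))
E
```

```text
time: 11.95
position: [635.2, 111.2, 188.6]
eef_rot: [0.672, -0.222, 0.671, 0.222]
force: [0.5, 0.8, -0.5]
grip_width: 0.543
pos [635.2 111.2 188.6] yaw 126.6 units [-3.000e-03 -5.117e+00 -7.773e+00] F [ 0.5  0.8 -0.5] w 50.5 j7 1.87 t 11.95
```

View pics/s4.png

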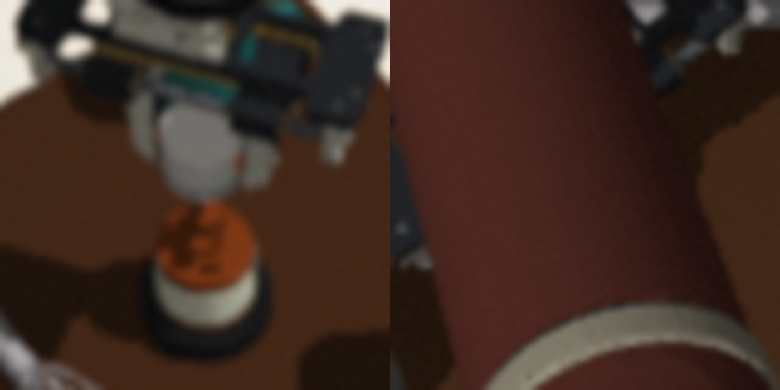

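The cap is off; the scene view shows the bare shoulder below it. Carrying to the coaster.

```bash
python3 -m creep '[{"jaw":1,"translation":[0,-0.2,-0.3],"spin":0},{"jaw":1,"translation":[0,-0.4,-0.6],"spin":0},{"jaw":1,"translation":[0,-0.6,-0.95],"spin":0},{"jaw":1,"translation":[0,-0.65,-0.95],"spin":0},{"jaw":1,"translation":[0,-0.65,-1],"spin":0},{"jaw":1,"translation":[0,-0.65,-1],"spin":0},{"jaw":1,"translation":[0,-0.65,-1],"spin":0},{"jaw":1,"translation":[0,-0.6,-0.9],"spin":0},{"jaw":1,"translation":[0,-0.4,-0.65],"spin":0},{"jaw":1,"translation":[0,-0.3,-0.4],"spin":0}]'
python3 -c "
from h import *
go(507.5,-238.5)"
```

```text
time: 13.3
position: [505.7, -240.0, 187.5]
eef_rot: [0.671, -0.221, 0.672, 0.221]
force: [-0.2, 0.3, -1.6]
grip_width: 0.548
pos [ 505.7 -240.   187.5] yaw 126.4 units [-0.     0.004  0.057] F [-0.2  0.3 -1.6] w 50.9 j7 2.47 t 13.3
```

```bash
python3 -m creep '[{"jaw":1,"translation":[0.2,0,0.05],"spin":0},{"jaw":1,"translation":[0.4,0,0],"spin":0},{"jaw":1,"translation":[0.6,0,0],"spin":0},{"jaw":1,"translation":[0.7,0,0],"spin":0},{"jaw":1,"translation":[0.7,0,0],"spin":0},{"jaw":1,"translation":[0.6,0,0],"spin":0},{"jaw":1,"translation":[0.4,0,0],"spin":0},{"jaw":1,"translation":[0.2,0,0],"spin":0},{"jaw":1,"translation":[0,0,0],"spin":0},{"jaw":1,"translation":[0,0,0],"spin":0}]'
python3 - <<'E'
from h import *
go(507.5,-238.5)
S=optics.get_image("scene");T=optics.get_image("top")
a=cv2.resize(S["frame"][120:200,240:320],(390,390),interpolation=cv2.INTER_CUBIC)
b=cv2.resize(T["frame"][170:250,380:460],(390,390),interpolation=cv2.INTER_CUBIC)
cv2.imwrite("pics/s5.png",np.hstack([a,b]))
E
```

```text
time: 14.55
position: [509.9, -236.4, 36.6]
eef_rot: [0.672, -0.222, 0.671, 0.222]
force: [-0.3, 0.0, -0.9]
grip_width: 0.542
pos [ 509.9 -236.4   36.6] yaw 126.6 units [-0.    -0.006 -0.08 ] F [-0.3  0.  -0.9] w 50.4 j7 2.4 t 14.55
```

View pics/s5.png

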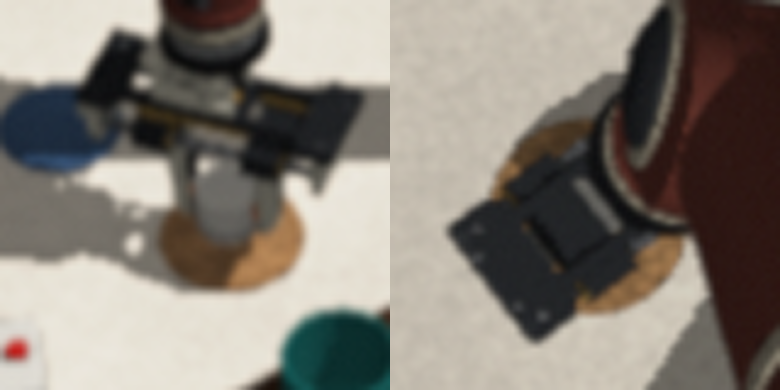

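Cap is over the coaster. Now lowering gently.

```bash
python3 -m creep '[{"jaw":1,"translation":[0.05,0,-0.05],"spin":0},{"jaw":1,"translation":[0.1,0,0],"spin":0},{"jaw":1,"translation":[0.1,0,0],"spin":0},{"jaw":1,"translation":[0.05,0,0],"spin":0},{"jaw":1,"translation":[0.02,0,0],"spin":0},{"jaw":1,"translation":[0.02,0,0],"spin":0},{"jaw":1,"translation":[0,0,0],"spin":0},{"jaw":1,"translation":[0,0,0],"spin":0},{"jaw":1,"translation":[0,0,0],"spin":0},{"jaw":1,"translation":[0,0,0],"spin":0}]'
python3 -c "
from h import *
go(507.5,-238.5)"
```

```text
time: 15.9
position: [507.7, -237.5, 22.3]
eef_rot: [0.671, -0.222, 0.671, 0.222]
force: [0.1, 0.1, -1.5]
grip_width: 0.547
pos [ 507.7 -237.5   22.3] yaw 126.6 units [ 0.    -0.018 -0.018] F [ 0.1  0.1 -1.5] w 50.8 j7 2.4 t 15.9
```

No contact yet, so I'll use 0.8 mm steps.

```bash
python3 -m creep '[{"jaw":1,"translation":[0.02,0,0],"spin":0},{"jaw":1,"translation":[0.02,0,0],"spin":0},{"jaw":1,"translation":[0,0,0],"spin":0},{"jaw":1,"translation":[0,0,0],"spin":0},{"jaw":1,"translation":[0,0,0],"spin":0},{"jaw":1,"translation":[0,0,0],"spin":0},{"jaw":1,"translation":[0,0,0],"spin":0},{"jaw":1,"translation":[0,0,0],"spin":0},{"jaw":1,"translation":[0,0,0],"spin":0},{"jaw":1,"translation":[0,0,0],"spin":0}]'
python3 -c "
from h import *
go(507.5,-238.5)"
```

```text
time: 17.15
position: [507.6, -237.4, 20.6]
eef_rot: [0.671, -0.222, 0.671, 0.222]
force: [0.1, 0.1, -0.5]
grip_width: 0.542
pos [ 507.6 -237.4   20.6] yaw 126.6 units [ 0.    -0.02  -0.019] F [ 0.1  0.1 -0.5] w 50.5 j7 2.4 t 17.15
```

```bash
python3 -m creep '[{"jaw":1,"translation":[0.02,0,0],"spin":0},{"jaw":1,"translation":[0.02,0,0],"spin":0},{"jaw":1,"translation":[0,0,0],"spin":0},{"jaw":1,"translation":[0,0,0],"spin":0},{"jaw":1,"translation":[0,0,0],"spin":0},{"jaw":1,"translation":[0,0,0],"spin":0},{"jaw":1,"translation":[0,0,0],"spin":0},{"jaw":1,"translation":[0,0,0],"spin":0},{"jaw":1,"translation":[0,0,0],"spin":0},{"jaw":1,"translation":[0,0,0],"spin":0}]'
python3 -c "
from h import *
go(507.5,-238.5)"
```

```text
time: 18.4
position: [507.6, -237.5, 19.1]
eef_rot: [0.671, -0.222, 0.671, 0.222]
force: [-0.5, 0.5, 0.0]
grip_width: 0.544
pos [ 507.6 -237.5   19.1] yaw 126.6 units [ 0.    -0.019 -0.018] F [-0.5  0.5  0. ] w 50.6 j7 2.4 t 18.4
```

```bash
python3 -m creep '[{"jaw":1,"translation":[0.02,0,0],"spin":0},{"jaw":1,"translation":[0.02,0,0],"spin":0},{"jaw":1,"translation":[0,0,0],"spin":0},{"jaw":1,"translation":[0,0,0],"spin":0},{"jaw":1,"translation":[0,0,0],"spin":0},{"jaw":1,"translation":[0,0,0],"spin":0},{"jaw":1,"translation":[0,0,0],"spin":0},{"jaw":1,"translation":[0,0,0],"spin":0},{"jaw":1,"translation":[0,0,0],"spin":0},{"jaw":1,"translation":[0,0,0],"spin":0}]'
python3 - <<'E'
from h import *
go(507.5,-238.5)
S=optics.get_image("scene")
cv2.imwrite("pics/s6.png",cv2.resize(S["frame"][130:200,240:330],(720,560),interpolation=cv2.INTER_CUBIC))
E
```

```text
time: 19.65
position: [507.6, -237.4, 17.5]
eef_rot: [0.671, -0.222, 0.671, 0.222]
force: [-0.2, -0.2, -1.3]
grip_width: 0.547
pos [ 507.6 -237.4   17.5] yaw 126.6 units [ 0.    -0.019 -0.018] F [-0.2 -0.2 -1.3] w 50.9 j7 2.4 t 19.65
```

View pics/s6.png

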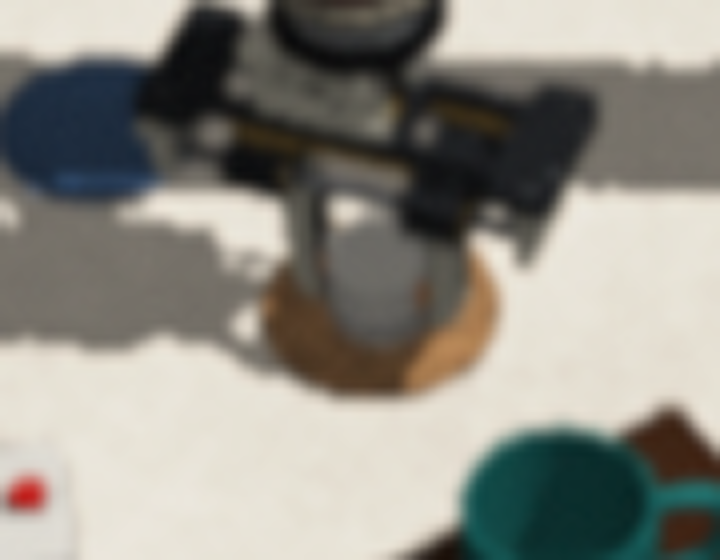

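```bash
python3 -m creep '[{"jaw":1,"translation":[0.02,0,0],"spin":0},{"jaw":1,"translation":[0.02,0,0],"spin":0},{"jaw":1,"translation":[0,0,0],"spin":0},{"jaw":1,"translation":[0,0,0],"spin":0},{"jaw":1,"translation":[0,0,0],"spin":0},{"jaw":1,"translation":[0,0,0],"spin":0},{"jaw":1,"translation":[0,0,0],"spin":0},{"jaw":1,"translation":[0,0,0],"spin":0},{"jaw":1,"translation":[0,0,0],"spin":0},{"jaw":1,"translation":[0,0,0],"spin":0}]'
python3 -c "
from h import *
go(507.5,-238.5)"
```

```text
time: 20.95
position: [507.7, -237.5, 16.9]
eef_rot: [0.671, -0.222, 0.671, 0.222]
force: [-0.8, 1.3, 6.9]
grip_width: 0.546
pos [ 507.7 -237.5   16.9] yaw 126.6 units [ 0.    -0.017 -0.02 ] F [-0.8  1.3  6.9] w 50.8 j7 2.4 t 20.95
```

Contact at 7 N with TCP z 16.9, so the cap is standing on the coaster. Releasing, then rising straight up.

```bash
python3 -m creep '[{"jaw":0.4,"translation":[0,0,0],"spin":0},{"jaw":0.3,"translation":[0,0,0],"spin":0},{"jaw":0.2,"translation":[0,0,0],"spin":0},{"jaw":0,"translation":[0,0,0],"spin":0},{"jaw":0,"translation":[0,0,0],"spin":0},{"jaw":0,"translation":[0,0,0],"spin":0},{"jaw":0,"translation":[0,0,0],"spin":0},{"jaw":0,"translation":[0,0,0],"spin":0},{"jaw":0,"translation":[0,0,0],"spin":0},{"jaw":0,"translation":[-0.05,0,0],"spin":0}]'
python3 - <<'E'
from h import *
go(507.5,-238.5)
S=optics.get_image("scene")
cv2.imwrite("pics/s7.png",cv2.resize(S["frame"][130:200,240:330],(720,560),interpolation=cv2.INTER_CUBIC))
E
```

```text
time: 22.2
position: [507.5, -237.4, 17.9]
eef_rot: [0.671, -0.222, 0.671, 0.222]
force: [-0.1, 0.3, -0.9]
grip_width: 0.998
pos [ 507.5 -237.4   17.9] yaw 126.6 units [-0.    -0.022 -0.017] F [-0.1  0.3 -0.9] w 92.8 j7 2.4 t 22.2
```

View pics/s7.png

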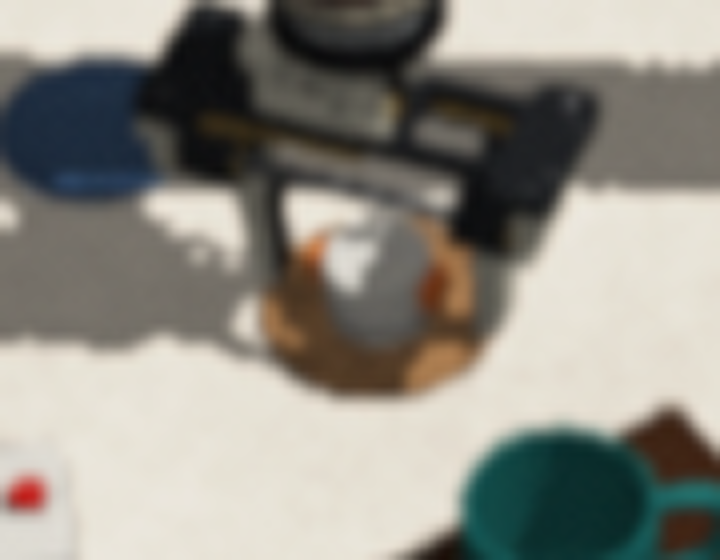

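The cap stands free with its tabs out and the fingers clear of it. Raising straight up.

```bash
python3 -m creep '[{"jaw":0,"translation":[-0.1,0,0],"spin":0},{"jaw":0,"translation":[-0.4,0,0],"spin":0},{"jaw":0,"translation":[-0.6,0,0],"spin":0},{"jaw":0,"translation":[-0.8,0,0],"spin":0},{"jaw":0,"translation":[-0.8,0,0],"spin":0},{"jaw":0,"translation":[-0.8,0,0],"spin":0},{"jaw":0,"translation":[-0.6,0,0],"spin":0},{"jaw":0,"translation":[-0.3,0,0],"spin":0},{"jaw":0,"translation":[0,0,0],"spin":0},{"jaw":0,"translation":[0,0,0],"spin":0}]'
python3 - <<'E'
from h import *
go(507.5,-238.5)
S=optics.get_image("scene")
cv2.imwrite("pics/s8.png",cv2.resize(S["frame"][130:200,240:330],(720,560),interpolation=cv2.INTER_CUBIC))
E
```

```text
time: 23.5
position: [506.9, -237.2, 192.9]
eef_rot: [0.671, -0.221, 0.672, 0.222]
force: [0.8, 0.7, -0.2]
grip_width: 1.002
pos [ 506.9 -237.2  192.9] yaw 126.6 units [-0.    -0.034 -0.007] F [ 0.8  0.7 -0.2] w 93.1 j7 2.47 t 23.5
```

View pics/s8.png

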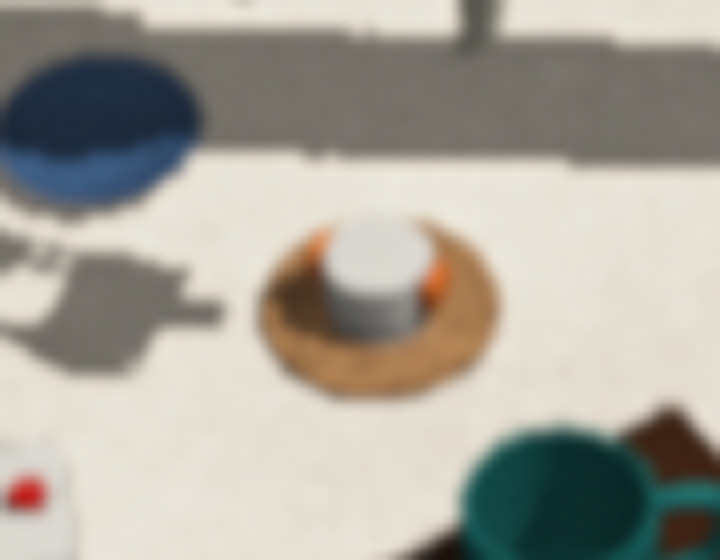

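The cap is upright near the coaster's centre, both tabs are out, and the arm is clear. Handing in.

```bash
python3 -c "
from cell import robot
print(robot.hand_in())"
```

```text
the job is handed in; nothing more can be done
None
```

The cap is off the tub and standing right way up on the cork coaster, and the job is handed in; the hand-in gave no verdict.

- **Opening:** I squeezed both tabs at 30 N until the jaws read 50.5 mm, which means fully in. I then turned the cap 75° anticlockwise and lifted it straight off. The camera showed the tub with the cap gone.
- **Placing:** I lowered it to a light 7 N contact on the coaster, let go and rose 175 mm. In the last picture it stands near the coaster's centre with both orange tabs sprung out and the gripper clear. The wrist force was back to about zero at 23.5 s.
- **What disagreed:** the two cameras put the coaster's centre about 5 mm apart, so I aimed between them. Contact came about 2 mm lower than I had estimated from the pictures. After release I judged the cap's position and tilt by eye from the scene camera, without measuring them.

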